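# Load the tape stand from the desk riser

### The arm

A 6-joint arm with a two-finger parallel gripper is mounted at the origin on the work surface. World frame = base frame: x ahead of the robot, y to its left, z up, the work surface at z = 0. Lengths are in m, angles in rad, forces in N, time in s.
With the tool pointing down it reaches from about 0.375 to 0.9 m from the base axis. Payload 3.1 kg.
Tool frame: the origin (TCP) lies at the centre of the arm's flange, where the gripper is bolted on; the fingertips stand 182 mm ahead of it and the grasp point (between the pads) lies 164 mm ahead of it; z points along the fingers, y is the line along which they close (so a half turn about z gives the same grasp; the last joint's range is limited). The gripper opens to 87 mm and grips with 3 to 60 N. Pads are 19 mm wide; open, the fingers measure 117 mm over their backs; the gripper's body (75 mm by 190 mm) begins 51 mm behind the grasp point.
Start: joints at [1.044, 0.527, 1.433, -0, 1.181, -0.178], TCP at [0.213, 0.588, 0.405] pointing down, gripper open.
Joint ranges: [-3.08, 3.08], [-0.75, 2.2], [0.22, 2.44], [-1.43, 4.57], [0, 2.65], [-2.85, 2.85]. Speed limits (rad/s): [2.79, 2.79, 3.14, 3.14, 3.14, 3.14].

### API

Orientations are given as a unit quaternion [x, y, z, w].
In Python, from rig import * gives the robot as it stands.
- The arm moves only by the tool move_arm, never from a script. Its argument "commands" is a list that holds one entry, the list of rows, each a list of 6 numbers: the shift along the tool's x, y, z in units of 40 mm (1.0 is 40 mm), then the turn, a rotation vector about the tool's x, y, z in rad. A call has 1 to 12 rows; each row is the pose to reach, as a shift and turn from the pose commanded when the call began, along the tool's axes at that moment; what a row does not reach only later rows make up. A row lasts 1/8 s, in which the tool goes at most 62.5 mm and 10.7 degrees, less where a joint would pass 70% of its speed; a pose out of reach is approached as far as the arm can. A call with a gripper value outside its range is refused whole. "claw" is the closure, from -1 (fully open) to 1 (shut), so that 0 is half open, set as the call begins (left out, the last holds). The fingers move at their own pace and stop on an object; "squeeze" is the grip in N (left out, the last holds). Time passes only in rows, so rows that repeat a pose let the fingers close. It gives the time, the measured TCP pose, the force, the opening and the grip force at its end, in the units of the state.
- get_obs(): the state, without advancing time (a new reading comes with each control period).
- camera(name): name is "scene" or "top" or "wrist"; returns a dict with "pixels" (400x640x3 uint8, blue, green, red), "range_z" (400x640 float32, m along the optical axis (not along the pixel's ray), 0 where there is no reading), "camera_matrix" (3x3 intrinsics, pixels), "D" ([k1, k2, p1, p2, k3] as OpenCV has them; the pictures are not rectified), "extrinsics" (4x4, takes a point from world to camera coordinates). Camera axes: x right, y up, looking along -z (the intrinsics and any distortion apply to the point x, -y, -z); pixel columns grow to the right and rows downward; lengths in m; the calibration is good to about 2 mm. A picture is of the moment at which its call begins.
- hand_in(): hands the job in; it is judged then, once.
The state is a dict: "time": time; "q": joint angles; "joint_velocities": joint speeds; "joint_torque": joint torques, N m; "position": TCP position; "tool_rot": TCP orientation; "ft_force": force on the tool from outside, world axes, zero at the start; "moment": the same for the moment, N m; "grip_width": finger opening in m; "grip_force": force on a finger pad.
Only numpy, scipy, OpenCV 4.12 (cv2) and the standard library are available. Lean on these libraries where they do the work, as an engineer would, in place of code of your own. Each camera call takes 0.05 s, during which the arm holds its last target. There are 200 camera calls.

### The job

Reload the empty tape stand with the wide roll of tape, which lies in a bay of the plywood desk riser where the board above keeps you from lifting it: draw it out through the front of the bay, then pass it over the stand's spindle and lower it gently, without dropping it, until it lies flat on the base around the hub, and let go. Leave the narrow roll, the stand and everything else where they are.

Things in the scene. Friction and masses are not known exactly. Their poses are not given: they have to be found in the camera images.
- riser: Low plywood desk riser, fixed; 130 mm deep (x), 259 wide (y), 66 high, no floor. Origin: centre of its underside; -x points out of the open front. Two bays side by side, centred at y = +62.5 and -62.5 mm, each 116 mm wide, 57 high, 9 mm walls, a roll in each. Back of each: 18 mm high stop strip, inner face at x = +56 mm. Rolls come out only through the front, sliding on the table.
- notch_a (a point): Finger notch over the bay at y = +62.5 mm: U-shaped, 64 mm wide, cut in the riser's 9 mm top board from the front edge (riser x = -65 mm) to x = 0, inner corners cut at 45 degrees by 15 mm. A fingertip reaches down through it into a roll's core and can draw the roll out to the front. This point: middle of the notch's inner end, on the board's top, 66 mm above the table; axes as riser.
- notch_b (a point): The same for the bay at y = -62.5 mm.
- wide_roll: The roll to load: brown paper tape lying flat in one of the bays, 104 mm outside diameter, 48 mm high, open cardboard core 76 mm inside diameter right through, so the wall is 14 mm thick; about 0.19 kg. Told from the narrow roll by its height. It starts 2 to 16 mm forward of the back stop. Origin on its axis at its underside, z along the axis.
- narrow_roll: The other roll, in the other bay: same tape and diameters, but only 24 mm high, 0.10 kg. Origin on its axis at its underside.
- stand: Tape stand, loose, 1.3 kg: dark steel base 150 mm diameter, 12 thick; on it a grey hub of 70 mm diameter (3 mm play in a roll's core), 12 high plus a 6 mm chamfer narrowing to 58, hub top 30 mm above the table; upright spindle 16 mm diameter, tapered tip 80 mm above the table. A loaded roll lies on the base, underside 12 mm above the table. Origin: spindle axis, underside of the base.
- stick_box: Bystander: flat clear box of glue sticks, 36 x 130 x 18 mm, lying loose on the rear part of the riser's top. Origin at the centre of its underside.
- glue_gun: Bystander: black glue gun lying on its side on the table beyond the work, about 200 mm long, 115 mm wide and 32 mm high, barrel along x, nozzle to +x, handle to -y. Origin at its underside near the middle of its barrel.
- paint_jar: Bystander: closed paint jar, 58 mm diameter, 72 mm high, standing on the table. Origin at the centre of its underside.
Not all that is in view belongs to the job. What is shaped like the wide_roll but turquoise is not meant. What is shaped like the stand but blue is not meant.

How it is judged:
On the way:
1. the wide roll is drawn out through the front of its bay (x of wide_roll in the frame of riser below -0.1 m), for 0.1 s.
At the end, for the whole second after the job is handed in: Wide roll on the stand around the hub: axes within 6 mm, underside 9-15 mm above the stand's foot, flat within 0.05 rad, at rest; stand upright (0.03 rad), moved under 30 mm; narrow roll moved under 25 mm; glue-stick box, glue gun and paint jar under 30 mm (horizontal distance between wide_roll and stand below 0.006 m and z of wide_roll in the frame of stand between 0.009 and 0.015 m and angle between wide_roll's own z axis and vertical below 0.05 rad and angle between stand's own z axis and vertical below 0.03 rad and linear speed of each of wide_roll, stand below 0.02 m/s and distance of each of stand, stick_box, glue_gun, paint_jar from where it was at the start of the episode below 0.03 m and distance of narrow_roll from where it was at the start of the episode below 0.025 m); the robot touches nothing.
It fails at once if the narrow roll is shifted by more than 25 mm (distance of narrow_roll from where it was at the start of the episode above 0.025 m).
It fails at once if the tape stand is shifted by more than 30 mm (distance of stand from where it was at the start of the episode above 0.03 m).
It fails at once if the glue-stick box, glue gun or paint jar is shifted by more than 30 mm (distance of any of stick_box, glue_gun, paint_jar from where it was at the start of the episode above 0.03 m).
It fails at once if the roll is dropped or slammed onto the stand: faster than 0.5 m/s less than 90 mm above the stand's foot and within 50 mm of its axis (linear speed of wide_roll above 0.5 m/s and horizontal distance between wide_roll and stand below 0.05 m and z of wide_roll in the frame of stand below 0.09 m).
It also fails if it takes over 64 s, if anything falls off the work surface, if the arm or the gripper's body presses on something with over 40 N, if the wrist force passes 120 N, or if a joint passes its speed limit or range.

## Working session

There is one attempt and no reset: what is moved stays moved. The work goes in short steps, Python scripts to look and compute and a tool call to move; the robot and the scene stay as the last step left them, time stands still between calls to the robot, and variables do not carry over. Pictures are saved under pics/ and viewed, at most 10 in all, crops included, and the job is handed in when it is done.

Besides the shell and the picture viewer there is one more tool, called after "Request:" as name(argument=value, ...), one argument or row to a line, values as JSON. move_arm: Moves the arm, as the interface text tells. Its arguments: {"type":"object","properties":{"commands":{"type":"array","items":{"type":"array","items":{"type":"array","items":{"type":"number"}}}},"claw":{"type":"number"},"squeeze":{"type":"number"}},"required":["commands"]}

```bash
mkdir -p pics
cat > h.py <<'E'
from rig import *
import numpy as np, cv2
def snap(n,f):
    c=camera(n); cv2.imwrite(f'pics/{f}.png',c['pixels']); np.savez(f'pics/{f}.npz',**{k:np.array(v) for k,v in c.items()}); return c
def load(f): return dict(np.load(f'pics/{f}.npz'))
def cloud(c):
    K,D,E,Z=c['camera_matrix'],c['D'],c['extrinsics'],c['range_z']
    v,u=np.mgrid[:400,:640]
    p=cv2.undistortPoints(np.stack([u,v],-1).reshape(-1,1,2).astype(np.float64),K,D).reshape(400,640,2)
    P=np.stack([p[...,0]*Z,-p[...,1]*Z,-Z],-1)
    W=(P-E[:3,3])@E[:3,:3]; W[Z==0]=np.nan
    return W
E
python3 - <<'E'
from h import *
a=snap('scene','s1');b=snap('top','t1')
o=get_obs();print({k:np.round(v,3) for k,v in o.items()})
E
```

```text
{'time': np.float64(0.1), 'q': array([ 1.044,  0.528,  1.434, -0.   ,  1.181, -0.179]), 'joint_velocities': array([-0.   , -0.003, -0.006, -0.   , -0.001,  0.   ]), 'joint_torque': array([ -0.   , -44.098, -17.715,   0.063,   0.053,  -0.   ]), 'position': array([0.213, 0.587, 0.404]), 'tool_rot': array([ 0.173,  0.985, -0.001, -0.   ]), 'ft_force': array([ 1.367, -0.909,  0.638]), 'moment': array([0.015, 0.005, 0.019]), 'grip_force': np.float64(0.0), 'grip_width': np.float64(0.087)}
```

View pics/t1.png

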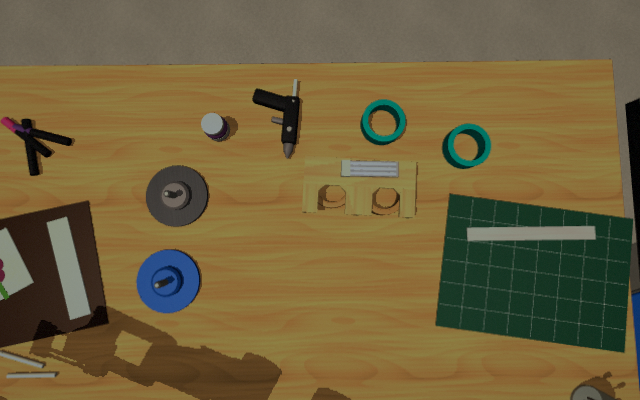

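View pics/s1.png

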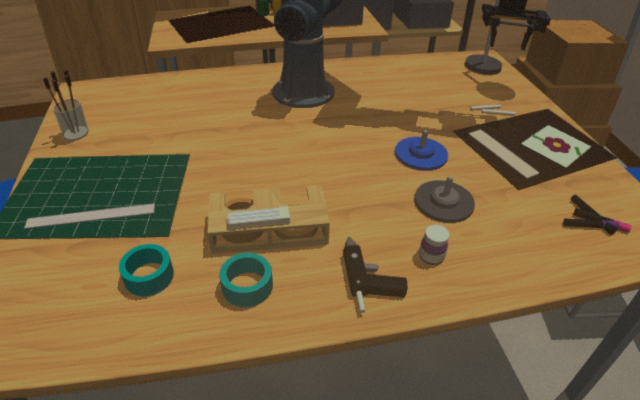

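The top view shows the riser at about (360,188) with its open front facing down, and the rolls in its bays at (333,195) and (386,199). The dark stand is at (177,195) and the blue decoy stand at (168,281). The turquoise decoy rolls are at (384,122) and (467,146). The jar is at (215,127) and the glue gun at (290,120).

Run:
```python
from h import *
c=load('t1');W=cloud(c)
for n,(u,v) in dict(rollL=(333,207),rollR=(386,211),rL=(333,187),rR=(386,187),coreL=(333,197),table=(300,260),base=(155,195),spL=(310,208),spM=(358,213),spR=(410,213),jar=(212,120),box=(370,168)).items(): print(n,np.round(W[v,u],3))
s=W[140:230,290:430].reshape(-1,3); t=s[(abs(s[:,2]-.066)<.006)]
r=cv2.minAreaRect((t[:,:2]*1000).astype(np.float32)); print('riser',r,len(t), cv2.boxPoints(r).round())
s=W[160:235,140:215].reshape(-1,3); t=s[(abs(s[:,2]-.012)<.005)]
print('base',cv2.minEnclosingCircle((t[:,:2]*1000).astype(np.float32)),np.median(t[:,2]))
t=s[(s[:,2]>.04)];print('spindle',t.round(3)[:12], len(t))
t=s[(abs(s[:,2]-.030)<.004)];print('hub',cv2.minEnclosingCircle((t[:,:2]*1000).astype(np.float32)),len(t))
# depth of heights around rolls
im=c['pixels'][150:225,290:430]
cv2.imwrite('pics/t1c.png',cv2.resize(im,None,fx=5.6,fy=5.6,interpolation=cv2.INTER_CUBIC))
for v in range(176,220,3): print(v,(W[v,318:406:4,2]*1000).round().astype(int))
```

```text
rollL [ 0.581 -0.134  0.025]
rollR [ 0.569 -0.257  0.047]
rL [ 0.632 -0.136  0.004]
rR [ 0.624 -0.256  0.067]
coreL [ 0.607 -0.136 -0.   ]
table [ 0.455 -0.053 -0.   ]
base [0.617 0.295 0.016]
spL [ 0.578 -0.08   0.068]
spM [ 0.565 -0.19   0.064]
spR [ 0.563 -0.309  0.068]
jar [0.785 0.145 0.072]
box [ 0.666 -0.217  0.086]
riser ((627.4119873046875, -193.37286376953125), (259.24249267578125, 130.37527465820312), 86.1114730834961) 3867 [[ 554. -318.]
 [ 684. -327.]
 [ 701.  -68.]
 [ 571.  -60.]]
base ((613.99462890625, 238.3171844482422), 81.25779724121094) 0.012741803355015168
spindle [[0.623 0.247 0.077]
 [0.623 0.246 0.073]
 [0.623 0.243 0.076]
 [0.621 0.248 0.079]
 [0.62  0.246 0.08 ]
 [0.621 0.244 0.078]
 [0.621 0.243 0.076]
 [0.621 0.24  0.078]
 [0.621 0.239 0.073]
 [0.622 0.241 0.062]
 [0.623 0.243 0.049]
 [0.618 0.251 0.078]] 73
hub ((615.7100830078125, 244.89491271972656), 34.42235565185547) 508
176 [67 68 66 67 64 64 71 75 71 73 76 76 80 77 79 84 83 83 86 85 85 64]
179 [67 70 66 66 66 67 68 64 65 66 67 65 68 65 64 67 64 69 70 69 65 64]
182 [66 64 67 66 67 71 69 67 65 65 67 6
[... 660 characters left out ...]

                   66                   66                   66
                   66 -9223372036854775808                   -1
                   -2                    2                    3
                    1                   20                   50
                   68]
206 [ 1  2 26 25 23 26  2 65 66 65 63 68 64 69 48  1 -1  0  4 51 49 67]
209 [-2  0  3  0 -1  0  0 67 65 70 63 68 64 64 48 48 48 47 50 48 50 65]
212 [ 4  3  1 -2  1 -2  3 68 68 68 68 65 66 65 44 49 47 50 50  2  2 65]
215 [ 1 -1  0 -1  0  0  3  4  2  2  0  2  4  4  3 -3 -1  1  1  3  2 66]
218 [ 6  3  0  0  2  1  4  2  0 -1 -1 -1  0 -3  0  2  3  1  0  2  3  1]<stdin>:13: RuntimeWarning: invalid value encountered in cast
```

View pics/t1c.png

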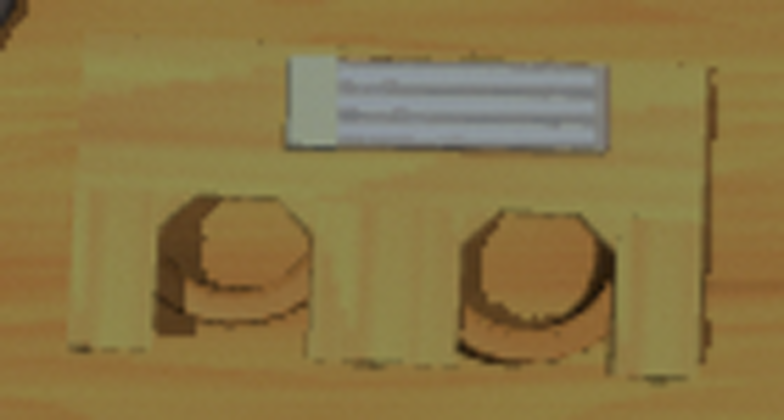

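The candidates are the left-bay roll at (333,205), the right-bay roll at (386,210) and the turquoise rolls at (384,122) and (467,146). The wide roll is brown and its top is 48 mm high, which only the right bay (notch_b) fits. The left-bay roll is 24 mm high. The target stand is the dark one at (177,195), not the blue one at (168,281). The crop confirms this.

I'll now fit the centres.

```bash
cat >> h.py <<'E'
from scipy.optimize import least_squares
from scipy.spatial.transform import Rotation as R
def rows(target,ang):
    """shift (40mm units, tool axes) and z-turn to get TCP to target, tool y at world angle ang (deg), pointing down"""
    o=get_obs(); r=R.from_quat(o['tool_rot']); 
    y=np.array([np.cos(np.radians(ang)),np.sin(np.radians(ang)),0]); z=np.array([0,0,-1.]); x=np.cross(y,z)
    T=R.from_matrix(np.stack([x,y,z],1))
    print('shift',np.round(r.inv().apply(np.array(target)-o['position'])/.04,3),'turn',np.round((r.inv()*T).as_rotvec(),3))
def circ(p,R0,c0):
    return least_squares(lambda c:np.hypot(*(p-c).T)-R0,c0,loss='soft_l1',f_scale=.001).x
E
python3 - <<'E'
from h import *
W=cloud(load('t1'))
yw=np.radians(-3.9);X=np.array([np.cos(yw),np.sin(yw)]);Y=np.array([-X[1],X[0]]);C=np.array([.6274,-.1934])
s=W[185:225,360:420].reshape(-1,3); s=s[abs(s[:,2]-.048)<.005]
l=np.stack([(s[:,:2]-C)@X,(s[:,:2]-C)@Y],1)*1000
l=l[(abs(l[:,1]+62)<31)]
# front/back edges per lateral bin
out=[]
for b in range(-92,-34,5):
    q=l[(l[:,1]>=b)&(l[:,1]<b+5)]
    if len(q)>3: out.append((b+2.5,q[:,0].min(),q[:,0].max(),len(q)))
print(np.round(out,1))
o=np.array(out)
f=lambda c:np.r_[np.hypot(o[:,1]-c[0],o[:,0]-c[1])-52,np.hypot(o[:,2]-c[0],o[:,0]-c[1])-38]
r=least_squares(f,[-5,-62],loss='soft_l1');print('roll riser',r.x,f(r.x).round(1),'world',C+(X*r.x[0]+Y*r.x[1])/1000)
s=W[140:240,130:225].reshape(-1,3)
c=circ(s[abs(s[:,2]-.03)<.004][:,:2],0.025,[.617,.245])
t=s[(abs(s[:,2]-.0125)<.006)][:,:2];t=t[np.hypot(*(t-c).T)<.09]
h=cv2.convexHull((t*1000).astype(np.float32))[:,0]
print('hub',c,'basehull', circ(h/1000.,.075,c), 'spindle',np.median(s[s[:,2]>.072],0))
s=W[145:185,335:405].reshape(-1,3);s=s[abs(s[:,2]-.086)<.006];print('box',cv2.minAreaRect(((np.stack([(s[:,:2]-C)@X,(s[:,:2]-C)@Y],1))*1000).astype(np.float32)),np.median(s[:,2]))
E
```

```text
[[-89.5 -52.3 -33.6  16. ]
 [-84.5 -54.9 -38.4  16. ]
 [-79.5 -57.6 -40.9  15. ]
 [-74.5 -57.9 -45.9  16. ]
 [-69.5 -60.5 -46.4  13. ]
 [-64.5 -60.7 -48.9  12. ]
 [-59.5 -61.  -49.3  12. ]
 [-54.5 -61.2 -47.3  14. ]
 [-49.5 -59.3 -47.2  12. ]
 [-44.5 -59.3 -45.2  14. ]
 [-39.5 -57.2 -41.1  17. ]
 [-34.5 -55.1 -38.7  12. ]]
roll riser [ -9.57869794 -59.60153613] [ 0.2 -0.3  0.  -1.4 -0.2 -0.7 -0.5 -0.2 -1.3 -0.  -0.3 -0.   0.4  0.1
 -0.9  1.3  0.1  1.7  1.7  0.   1.   0.7 -0.7  0.4] world [ 0.61378967 -0.25221202]
hub [0.61613815 0.24662641] basehull [0.61561793 0.24448033] spindle [0.61569665 0.2438542  0.07795492]
box ((40.89781188964844, -20.382675170898438), (37.05168533325195, 130.43826293945312), 2.718510389328003) 0.08461551615606466
```

Run:
```python
from h import *
rows([.569,-.249,.34],-3.9)
```

```text
shift [-15.497 -16.618   1.624] turn [-2.000e-03  1.000e-03  1.291e+00]
```

Request:
move_arm(
  commands=[
    [[-1,-1.1,0.1,0,0,0.1],[-2.3,-2.5,0.2,0,0,0.2],[-3.5,-3.8,0.4,0,0,0.3],[-4.7,-5,0.5,0,0,0.4],[-5.9,-6.3,0.6,0,0,0.5],[-7,-7.5,0.7,0,0,0.6],[-8.2,-8.8,0.8,0,0,0.7],[-9.4,-10,0.9,0,0,0.8],[-10.5,-11.3,1.1,0,0,0.9],[-11.7,-12.5,1.2,0,0,1.0],[-12.9,-13.8,1.4,0,0,1.1],[-14,-15,1.5,0,0,1.2]],
  ],
  claw=0,
  squeeze=20,
)

```text
time: 1.6
position: [0.5059, -0.0997, 0.3503]
tool_rot: [0.7, 0.714, 0.0, -0.0]
ft_force: [0.2, 0.5, 0.3]
grip_width: 0.0435
grip_force: 0.0
```

Run:
```python
from h import *
print(get_obs()['position'],get_obs()['grip_width'],get_obs()['q'].round(2))
rows([.569,-.249,.34],-3.9)
```

```text
[ 0.50588065 -0.09970784  0.35029274] 0.043460283241902015 [-0.41  0.46  1.76  0.    0.92 -0.43]
shift [-3.762  1.507  0.255] turn [-0.    -0.     0.087]
```

Request:
move_arm(
  commands=[
    [[0,0,0,0,0,0],[0,0,0,0,0,0],[0,0,0,0,0,0]],
  ],
)

```text
time: 1.98
position: [0.5047, -0.0962, 0.3506]
tool_rot: [0.698, 0.716, -0.0, -0.001]
ft_force: [0.7, -0.1, 0.2]
grip_width: 0.0435
grip_force: 0.0
```

Run:
```python
from h import *
print(get_obs()['position'])
rows([.569,-.249,.34],-3.9)
```

```text
[ 0.5046643  -0.09617809  0.35058127]
shift [-3.86   1.513  0.259] turn [-0.002 -0.001  0.093]
```

Request:
move_arm(
  commands=[
    [[-1,0.4,0.1,0,0,0.04],[-2,0.8,0.2,0,0,0.07],[-3,1.2,0.25,0,0,0.09],[-3.86,1.51,0.26,0,0,0.092],[-3.86,1.51,0.26,0,0,0.092],[-3.86,1.51,0.26,0,0,0.092],[-3.86,1.51,0.26,0,0,0.092]],
  ],
)

```text
time: 2.85
position: [0.569, -0.2487, 0.3404]
tool_rot: [0.73, 0.683, -0.0, -0.001]
ft_force: [-0.9, 0.3, 0.1]
grip_width: 0.0434
grip_force: 0.0
```

Run:
```python
from h import *
c=snap('wrist','w1')
rows([.569,-.249,.206],-3.9)
```

```text
shift [-0.004  0.     3.361] turn [-0.001 -0.001  0.001]
```

View pics/w1.png

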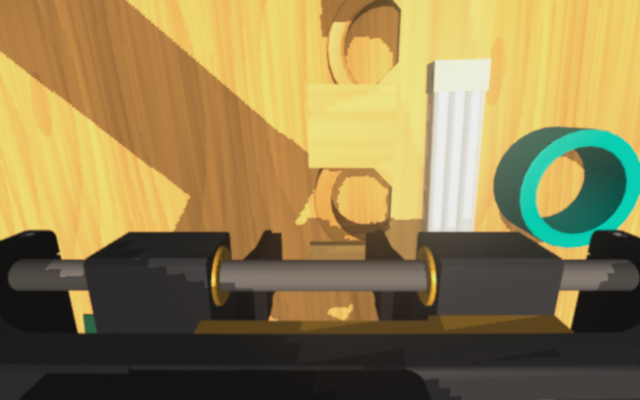

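The wrist view shows the fingers at about (265,250) and (378,250). The wide roll's core is at (362,200) and the narrow roll is at (370,45). I'll cross-check the roll's centre in this cloud.

Run:
```python
from h import *
W=cloud(load('w1'))
s=W[165:245,305:395].reshape(-1,3); s=s[abs(s[:,2]-.048)<.003]
print(len(s),s.min(0).round(3),s.max(0).round(3),np.median(W[100:160,320:390].reshape(-1,3),0))
p=s[:,:2]
f=lambda c:(lambda r:np.maximum(r-.052,0)+np.minimum(r-.038,0))(np.hypot(*(p-c).T))
for c0 in ([.614,-.252],[.62,-.256]):
    r=least_squares(f,c0,loss='soft_l1',f_scale=.001);print(r.x,r.cost)
```

```text
1430 [ 0.559 -0.291  0.045] [ 0.601 -0.224  0.051] [nan nan nan]
[ 0.61082638 -0.253473  ] 3.397010022089208e-07
[ 0.61082638 -0.253473  ] 3.3970100220775356e-07
```

Request:
move_arm(
  commands=[
    [[0,0,0.6,0,0,0],[0,0,1.2,0,0,0],[0,0,1.8,0,0,0],[0,0,2.4,0,0,0],[0,0,2.8,0,0,0],[0,0,3.1,0,0,0],[0,0,3.25,0,0,0],[0,0,3.35,0,0,0],[0,0,3.35,0,0,0],[0,0,3.35,0,0,0]],
  ],
)

```text
time: 4.15
position: [0.5696, -0.2507, 0.2068]
tool_rot: [0.731, 0.682, 0.0, 0.001]
ft_force: [-0.4, -0.1, -0.4]
grip_width: 0.0434
grip_force: 0.0
```

Request:
move_arm(
  commands=[
    [[0,0,0,0,0,0],[0,0,0,0,0,0],[0,0,0,0,0,0],[0,0,0,0,0,0],[0,0,0,0,0,0],[0,0,0,0,0,0]],
  ],
  claw=1,
  squeeze=20,
)

```text
time: 4.9
position: [0.5692, -0.2505, 0.2064]
tool_rot: [0.731, 0.682, -0.0, -0.0]
ft_force: [-1.6, -1.0, 2.5]
grip_width: 0.0152
grip_force: 19.2
```

Request:
move_arm(
  commands=[
    [[0,-0.2,-0.02,0,0,0],[0,-0.5,-0.03,0,0,0],[0,-0.9,-0.03,0,0,0],[0,-1.3,-0.03,0,0,0],[0,-1.7,-0.03,0,0,0],[0,-2.1,-0.03,0,0,0],[0,-2.5,-0.03,0,0,0],[0,-2.9,-0.03,0,0,0],[0,-3.3,-0.03,0,0,0],[0,-3.6,-0.03,0,0,0],[0,-3.7,-0.03,0,0,0],[0,-3.7,-0.03,0,0,0]],
  ],
)

```text
time: 6.4
position: [0.4218, -0.2406, 0.2076]
tool_rot: [0.731, 0.682, 0.0, 0.0]
ft_force: [0.6, 0.9, -2.8]
grip_width: 0.0147
grip_force: 19.2
```

Run:
```python
from h import *
c=snap('top','t2');o=get_obs();print(o['position'],o['q'].round(2),o['ft_force'],o['grip_width'])
W=cloud(c)
cv2.imwrite('pics/t2c.png',cv2.resize(c['pixels'][130:300,270:450],None,fx=3,fy=3))
```

```text
[ 0.42210965 -0.24069384  0.20760935] [-0.75  0.69  1.92  0.    0.52 -0.68] [ 0.47622349  0.34225876 -3.07032535] 0.015173078561114738
```

View pics/t2c.png

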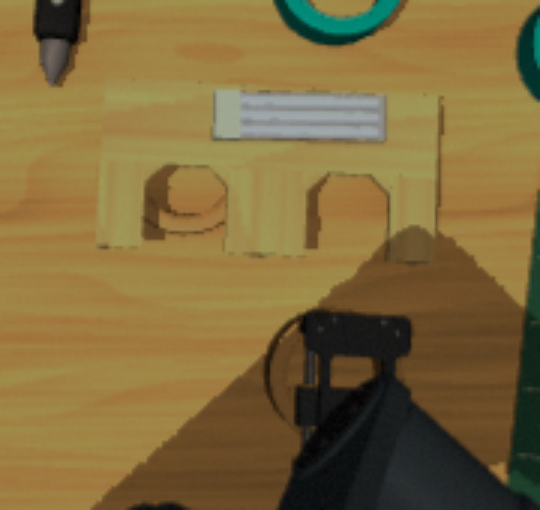

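Request:
move_arm(
  commands=[
    [[0,0,-0.2,0,0,0],[0,0,-0.5,0,0,0],[0,0,-0.9,0,0,0],[0,0,-1.3,0,0,0],[0,0,-1.7,0,0,0],[0,0,-2.1,0,0,0],[0,0,-2.5,0,0,0],[0,0,-2.8,0,0,0],[0,0,-3.0,0,0,0],[0,0,-3.0,0,0,0]],
  ],
  squeeze=30,
)

```text
time: 7.7
position: [0.4219, -0.2404, 0.3281]
tool_rot: [0.731, 0.682, 0.0, 0.001]
ft_force: [0.1, -0.1, -2.8]
grip_width: 0.0148
grip_force: 28.8
```

Run:
```python
from h import *
o=get_obs();print(o['position'],o['ft_force'],o['grip_width'],o['grip_force'])
X=np.array([.9977,-.068]);rows(np.r_[np.array([.6157,.2442])-.045*X,.327],-3.9)
```

```text
[ 0.42185288 -0.24039876  0.32813333] [ 0.08564695 -0.06874941 -2.8296081 ] 0.01477478866417027 28.798742891522124
shift [12.419  2.875  0.021] turn [ 0.001  0.001 -0.001]
```

Request:
move_arm(
  commands=[
    [[0.3,0.1,0,0,0,0],[0.8,0.2,0,0,0,0],[1.5,0.35,0,0,0,0],[2.3,0.53,0,0,0,0],[3.1,0.72,0,0,0,0],[3.9,0.9,0,0,0,0],[4.7,1.09,0,0,0,0],[5.5,1.27,0,0,0,0],[6.2,1.44,0,0,0,0],[6.7,1.55,0,0,0,0],[7.0,1.62,0,0,0,0],[7.0,1.62,0,0,0,0]],
  ],
)

```text
time: 9.2
position: [0.5056, 0.0353, 0.3271]
tool_rot: [0.731, 0.683, -0.0, -0.0]
ft_force: [-0.4, -0.4, -2.2]
grip_width: 0.0152
grip_force: 28.8
```

Request:
move_arm(
  commands=[
    [[0.3,0.1,0,0,0,0],[0.8,0.2,0,0,0,0],[1.5,0.35,0,0,0,0],[2.3,0.53,0,0,0,0],[3.0,0.7,0,0,0,0],[3.7,0.86,0,0,0,0],[4.3,1.0,0,0,0,0],[4.8,1.12,0,0,0,0],[5.2,1.21,0.02,0,0,0],[5.42,1.25,0.02,0,0,0],[5.42,1.25,0.02,0,0,0],[5.42,1.25,0.02,0,0,0]],
  ],
)

```text
time: 10.7
position: [0.5704, 0.2468, 0.3266]
tool_rot: [0.731, 0.682, -0.0, -0.0]
ft_force: [-1.0, -0.5, -1.0]
grip_width: 0.0152
grip_force: 28.8
```

Run:
```python
from h import *
c=snap('top','t3');w=snap('wrist','w3');s=snap('scene','s3')
X=np.array([.9977,-.068]);rows(np.r_[np.array([.6157,.2442])-.045*X,.327],-3.9)
for n in 't3','w3','s3':
    W=cloud(load(n)).reshape(-1,3)
    for lo,hi in ((.14,.165),):
        m=(W[:,2]>lo)&(W[:,2]<hi)&(np.hypot(W[:,0]-.6157,W[:,1]-.2442)<.07)
        p=W[m]; print(n,m.sum(),p.min(0).round(3) if len(p) else '',p.max(0).round(3) if len(p) else '')
a=np.vstack([c['pixels'][120:280,100:300],]);a=cv2.resize(a,(500,400))
b=cv2.resize(s['pixels'][100:280,340:540],(444,400))
b=b[:,:300];cv2.imwrite('pics/m3.png',np.hstack([a,b]));cv2.imwrite('pics/w3.png',w['pixels'])
```

```text
shift [ 0.013  0.007 -0.005] turn [-0.     0.    -0.002]
t3 277 [0.56 0.19 0.14] [0.663 0.28  0.165]
w3 2748 [0.553 0.244 0.14 ] [0.651 0.295 0.165]
s3 688 [0.548 0.191 0.14 ] [0.67  0.286 0.165]
```

View pics/m3.png

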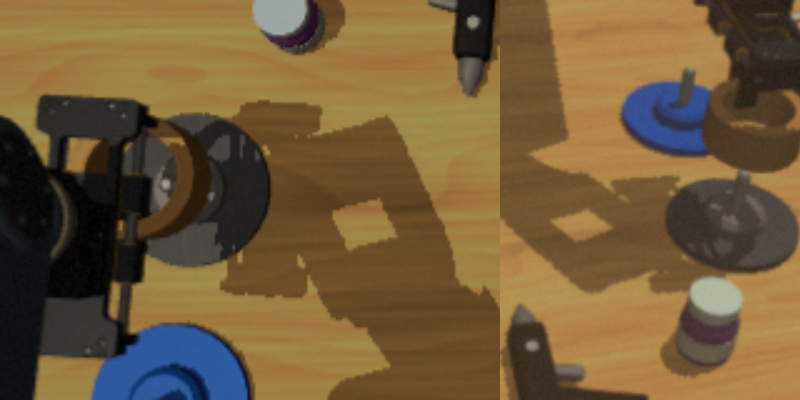

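View pics/w3.png

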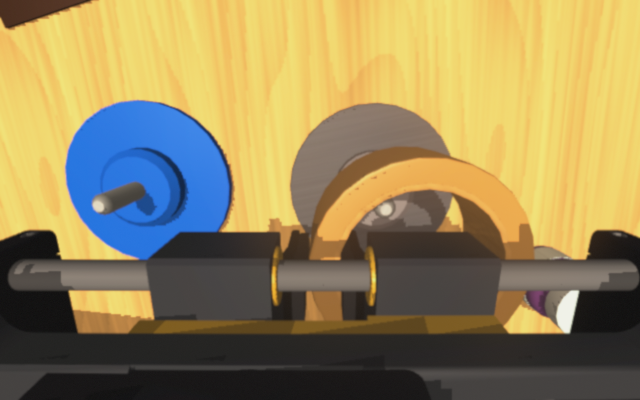

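The roll is held level over the dark stand. In the wrist view its ring spans columns 308–535 at the top, and the spindle tip shows inside its core at (387,208). Next I'll fit the roll's plane and circle.

```bash
cat > fit.py <<'E'
from h import *
def fit(n,ztop,c0,tol=.006):
    W=cloud(load(n)).reshape(-1,3)
    r=np.hypot(W[:,0]-c0[0],W[:,1]-c0[1])
    p=W[(abs(W[:,2]-ztop)<tol)&(r<.06)&(r>.03)]
    if n=='w3' or 1: # drop finger zone
        p=p[(p[:,0]-c0[0])>-.03]
    A=np.c_[p[:,:2]-c0,np.ones(len(p))]; k=least_squares(lambda k:A@k-p[:,2],[0,0,ztop],loss='soft_l1',f_scale=.001).x
    p=p[abs(np.c_[p[:,:2]-c0,np.ones(len(p))]@k-p[:,2])<.003]
    f=lambda c:(lambda r:np.maximum(r-.052,0)+np.minimum(r-.038,0))(np.hypot(*(p[:,:2]-c).T))
    q=least_squares(f,c0,loss='soft_l1',f_scale=.001).x
    print(n,len(p),'tilt,z',k.round(4),'centre',q.round(4))
E
python3 - <<'E'
from fit import *
for n in ('t3','w3','s3'): fit(n,.169,np.array([.6157,.2442]))
W=cloud(load('w3'))
s=W[195:225,370:405].reshape(-1,3);t=s[s[:,2]>.06];t=t[t[:,2]<.1];print('spindle w',len(t),np.median(t,0),t.max(0))
s=W[100:170,290:450].reshape(-1,3);s=s[abs(s[:,2]-.012)<.004];h=cv2.convexHull((s[:,:2]*1000).astype(np.float32))[:,0]/1000.
h=h[h[:,1]>.25];print('base w',circ(h,.075,[.6157,.2442]),len(h))
E
```

```text
t3 392 tilt,z [ 0.0043 -0.0033  0.1684] centre [0.6159 0.2426]
w3 7943 tilt,z [-0.005  -0.004   0.1682] centre [0.6126 0.2429]
s3 366 tilt,z [-0.0152  0.0095  0.1691] centre [0.6152 0.2432]
spindle w 301 [0.61278593 0.24624003 0.07876867] [0.62042844 0.25290868 0.08163051]
base w [0.61286495 0.24528744] 37
```

Request:
move_arm(
  commands=[
    [[0.05,0,0,0,0,0],[0.05,0,0.2,0,0,0],[0.05,0,0.5,0,0,0],[0.05,0,0.8,0,0,0],[0.05,0,1.1,0,0,0],[0.05,0,1.4,0,0,0],[0.05,0,1.7,0,0,0],[0.05,0,1.9,0,0,0],[0.05,0,2.05,0,0,0],[0.05,0,2.15,0,0,0],[0.05,0,2.15,0,0,0],[0.05,0,2.15,0,0,0]],
  ],
)

```text
time: 12.35
position: [0.5708, 0.2494, 0.2411]
tool_rot: [0.731, 0.682, 0.0, 0.0]
ft_force: [-0.7, -0.3, -1.7]
grip_width: 0.0148
grip_force: 28.8
```

Request:
move_arm(
  commands=[
    [[0,0,0.05,0,0,0],[0,0,0.1,0,0,0],[0,0,0.15,0,0,0],[0,0,0.2,0,0,0],[0,0,0.25,0,0,0],[0,0,0.3,0,0,0],[0,0,0.3,0,0,0],[0,0,0.3,0,0,0]],
  ],
)

```text
time: 13.35
position: [0.5707, 0.2493, 0.2288]
tool_rot: [0.731, 0.682, 0.0, 0.0]
ft_force: [0.2, -1.4, -2.1]
grip_width: 0.0152
grip_force: 28.8
```

Request:
move_arm(
  commands=[
    [[0,0,0.05,0,0,0],[0,0,0.1,0,0,0],[0,0,0.15,0,0,0],[0,0,0.2,0,0,0],[0,0,0.24,0,0,0],[0,0,0.24,0,0,0]],
  ],
)

```text
time: 14.1
position: [0.5706, 0.2493, 0.2189]
tool_rot: [0.731, 0.682, -0.0, -0.0]
ft_force: [0.8, 0.3, -1.7]
grip_width: 0.0148
grip_force: 28.8
```

Run:
```python
from fit import *
snap('wrist','w4');snap('top','t4')
for n in ('t4','w4'): fit(n,.061,np.array([.6145,.2445]))
```

```text
t4 288 tilt,z [-0.0013  0.0033  0.061 ] centre [0.6167 0.2453]
w4 8067 tilt,z [-0.005  -0.0039  0.0605] centre [0.6132 0.2454]
```

Request:
move_arm(
  commands=[
    [[0,0,0.02,0,0,0],[0,0,0.03,0,0,0],[0,0,0.03,0,0,0]],
  ],
  squeeze=10,
)

```text
time: 14.58
position: [0.5707, 0.2494, 0.2184]
tool_rot: [0.731, 0.682, 0.0, 0.0]
ft_force: [-0.5, -1.1, 0.9]
grip_width: 0.0154
grip_force: 10.2
```

Request:
move_arm(
  commands=[
    [[0,0,0,0,0,0],[0,0,0,0,0,0],[0,0,0,0,0,0],[0,0,0,0,0,0]],
  ],
  claw=0.36,
)

```text
time: 15.08
position: [0.5707, 0.2493, 0.2179]
tool_rot: [0.731, 0.682, 0.0, 0.0]
ft_force: [-0.3, -0.3, 0.6]
grip_width: 0.028
grip_force: 0.0
```

Request:
move_arm(
  commands=[
    [[0,0,-0.1,0,0,0],[0,0,-0.3,0,0,0],[0,0,-0.6,0,0,0],[0,0,-1.0,0,0,0],[0,0,-1.5,0,0,0],[0,0,-2.0,0,0,0],[0,0,-2.5,0,0,0],[0,0,-3.0,0,0,0],[0,0,-3.4,0,0,0],[0,0,-3.4,0,0,0]],
  ],
)

```text
time: 16.32
position: [0.571, 0.2494, 0.356]
tool_rot: [0.731, 0.682, 0.002, 0.001]
ft_force: [-0.5, 0.0, -0.5]
grip_width: 0.028
grip_force: 0.0
```

Run:
```python
from fit import *
w=snap('wrist','w5');t=snap('top','t5');s=snap('scene','s5')
for n in ('t5','w5','s5'): fit(n,.060,np.array([.6145,.2445]))
W=cloud(load('t5'));q=W[140:240,130:225].reshape(-1,3);print('spindle',np.median(q[(q[:,2]>.072)&(q[:,2]<.085)],0))
cv2.imwrite('pics/m5.png',np.hstack([cv2.resize(t['pixels'][100:260,120:300],(450,400)),cv2.resize(s['pixels'][130:280,390:510],(320,400))]))
```

```text
t5 430 tilt,z [-0.0004 -0.0048  0.0605] centre [0.6168 0.2447]
w5 3175 tilt,z [-0.0006  0.0009  0.0599] centre [0.6133 0.2457]
s5 368 tilt,z [-0.0069  0.0057  0.0602] centre [0.6158 0.2451]
spindle [0.61577965 0.24400527 0.07858314]
```

View pics/m5.png

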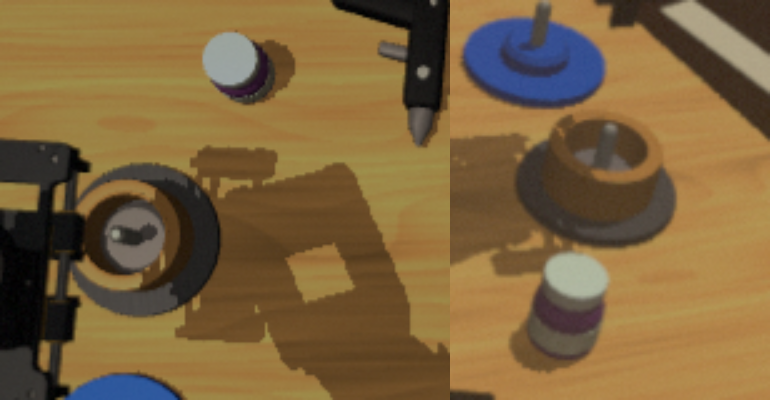

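The roll lies flat on the stand around the hub: its top is at 60 mm and its axis is about 1 mm from the spindle. The gripper is clear, so I'm handing in.

```bash
python3 -c "
from rig import *
print(hand_in())"
```

```text
the job is handed in; nothing more can be done
None
```

The wide roll was drawn out of its bay and now lies flat on the dark stand around the hub (axis about 1 mm from the spindle). The gripper is clear and the job is handed in; the hand-in returned no verdict.

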